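# Pin the cementing jig and hold it shut

## Task

A filter is being cemented in the hinged clamshell jig. First pull the jig's locking slide out by its upright grip, as far as its end stop, then swing the lid down and press it onto its spring buffers; after that take the pin with the round knob and wide collar from the stand and push it down through the lid's hole into the bore of the base. Finish still gripping the pin by its knob and pushing down on it, so that its collar keeps the lid fully shut against the buffers (do not let go), and leave the T-pin and the other loose things where they are.

Things in the scene. Friction and masses are not known exactly. Their poses are not given: they have to be found in the camera images.
- jig: Base of the clamshell jig, bare aluminium, 120 (x) x 110 (y) x 30 mm high, fixed to the worktop wherever it stands. Origin: centre of its underside; +x points from the slide's grip (robot side) to the hinge, +z up. On each long side a low fixing foot with a screw (to 12 mm high) reaches to y = +-75 mm. A filter lies in it. The vertical bore for the pin is at x = -35 mm, y = 0.
- lock_slide (a joint): Locking slide: flat steel bar in a channel in the top of the base, along the middle (y = 0). Value in m, 0 = pushed in; it grows as the bar is pulled out along the jig's -x (towards the robot); end stop at 0.035. Starts between 0 and 0.010, where the bar covers the bore of the base so that the pin cannot enter; the bore is clear from about 0.031. About 2 N of friction; it stays where it is left.
- slide_grip (a point): Centre of the gripping part of the slide's upright black grip. The grip is 14 mm along the jig's x, 16 mm across (y), and stands from z = 34 to 66 mm above the worktop on the bar (bar top z = 30 mm; a 22 mm square foot round the grip to z = 34 mm); this point is at z = 55 mm and moves with the slide. With the slide in, it is 28 mm before the front face of the base.
- lid (a joint): Angle of the lid in rad: 0 = fully shut, flat on the base; grows as it opens upward. Starts between 0.9 and 1.2. A stiff hinge: the lid stays where it is left, about 1.5 to 3 N at its free edge moves it. Below 0.10 rad it bears on two springy buffers, so it rests at about 0.07 rad when pressed down and let go; closing it fully needs 7 to 10 N straight down at the pin hole.
- lid_hinge (a point): Middle of the hinge axis: jig x = +62 mm, y = 0, z = 36 mm. The axis runs along the jig's y. The lid is a 12 mm thick aluminium plate, 110 mm wide, whose middle plane contains this axis; it reaches 122 mm from the axis. Shut, it spans z = 30 to 42 mm. Its 17 mm pin hole is 97 mm from the axis, in the middle of the width.
- lid_edge (a point): Middle of the lid's free edge, half-way through its thickness, 122 mm from the hinge axis; moves with the lid.
- bore_mouth (a point): Mouth of the bore in the base: jig x = -35 mm, y = 0, z = 22 mm (on the floor of the slide's channel). 14 mm diameter, 20 mm deep, chamfered; straight below the lid's hole when the lid is down.
- pin_knob (a point): Centre of the black round knob of the pin to be used, the one to grip: 24 mm diameter, 40 mm high, upright. Under the knob is a steel collar 32 mm in diameter and 5 mm thick, whose underside is 25 mm below this point; below that a 12 mm shank, 36 mm long, whose last 10 mm taper to 5 mm. 90 g. It stands upright in one of the two holes of the stand, collar on the stand's top, so that this point starts at z = 67 mm. The point's z runs up along the pin.
- pin_tip (a point): Lower end of the same pin, 61 mm below pin_knob. Fully seated with the lid shut it is at z = 6 mm.
- stand: Grey plastic pin stand, fixed, 130 (x) x 60 (y) x 42 mm high; origin: centre of its underside. Holes of 15 mm diameter at x = -35 and +35 mm; one holds the pin with the knob, the other the T-pin (either way round).
- tee_pin: T-pin, not to be used: slim steel pin with a black cross bar 44 mm long at its top, 31 mm above the stand; the bar runs across the stand. Origin: middle of the underside of its small collar, at the stand's top.
- pot: Clear pot with grey screw lid, 41 mm diameter, 40 mm high; bystander. Origin: centre of its underside.
- objective: Microscope objective, 24 mm diameter, 36 mm high, standing; bystander. Origin: centre of its underside.
- oil: Small bottle, 29 mm diameter, 63 mm high; bystander. Origin: centre of its underside.
- dish: Petri dish, 60 mm diameter, 15 mm high; bystander. Origin: centre of its underside.
- tweezers: Tweezers lying flat, 13 x 116 x 9 mm; bystander. Origin: centre of the underside.

How it is judged:
By the outcome, as a careful person would: the job done as asked, in the order asked, and still so for the second after the job is handed in, while the arm keeps its last pose, push and grip.
It also fails if it takes over 64 s, if anything falls off the work surface, if the arm or the gripper's body presses on something with over 40 N, if the wrist force passes 120 N, or if a joint passes its speed limit or range.

## Robot

A 6-joint arm with a two-finger parallel gripper is mounted at the origin on a cart in front of the work surface, level with it; the furniture and walls round the work are solid. World frame = base frame: x ahead of the robot, y to its left, z up, the work surface at z = 0. Lengths are in m, angles in rad, forces in N, time in s.
With the tool pointing down it reaches from about 0.35 to 0.85 m from the base axis. Payload 8.1 kg.
Tool frame: the origin (TCP) lies at the very end of the fingers, on their centre line; the grasp point (between the pads) lies 19 mm behind it; z points along the fingers, y is the line along which they close (so a half turn about z gives the same grasp; the last joint's range is limited). The gripper opens to 93 mm and grips with 3 to 60 N. Pads are 15 mm wide; open, the fingers measure 128 mm over their backs; the gripper's body (75 mm by 188 mm) begins 65 mm behind the grasp point.
Start: joints at [-1.356, 0.13, 1.488, -0, 1.523, -0.085], TCP at [0.177, -0.573, 0.219] pointing down, gripper open.
Joint ranges: [-2.96, 2.96], [-0.89, 2.26], [0.02, 2.5], [-1.34, 4.48], [0, 2.73], [-2.66, 2.66]. Speed limits (rad/s): [2.39, 2.39, 2.79, 3.14, 3.14, 3.14].

## Interface

Orientations are given as a rotation vector (axis times angle).
In Python, from plant import read_state, eyes, workorder gives the robot as it stands. The module is installed in compiled form; this text tells all that it offers.
- The arm moves only by the tool play_rows, never from a script. Its argument "targets" is one flat list of numbers, 4 for each row, row after row: the shift along the tool's x, y, z in cm, then the turn about the tool's z in degrees. In form: [dx, dy, dz, roll, dx, dy, dz, roll, ...]. A call has 1 to 8 rows; each row is the pose to reach, as a shift and turn from the pose commanded when the call began, along the tool's axes at that moment; what a row does not reach only later rows make up. A row lasts 1/12 s, in which the tool goes at most 41.7 mm and 7.16 degrees, less where a joint would pass 70% of its speed; a pose out of reach is approached as far as the arm can. A call with a gripper value outside its range is refused whole. "grip" is the finger opening in cm, from 0 to 9.3, set as the call begins (left out, the last holds). The fingers move at their own pace and stop on an object; "grip_force" is the grip in N (left out, the last holds). Time passes only in rows, so rows that repeat a pose let the fingers close. It gives the time, the measured TCP pose, the force, the opening and the grip force at its end, in the units of the state.
- read_state(): the state, without advancing time (a new reading comes with each control period).
- eyes.read_camera(name): name is "side" or "top"; returns a dict with "image" (420x560x3 uint8, red, green, blue), "vfov" (degrees; the focal length in pixels is half the picture's height over the tangent of half this angle, whatever the lens; pixels are square), "cx", "cy" (the principal point, pixels), "cam_to_world" (4x4, takes a point from camera to world coordinates). Camera axes: x right, y up, looking along -z (the intrinsics and any distortion apply to the point x, -y, -z); pixel columns grow to the right and rows downward; lengths in m; the calibration is good to about 2 mm. A picture is of the moment at which its call begins. There is no depth.
- workorder.close_job(): hands the job in; it is judged then, once.
The state is a dict: "t": time; "q": joint angles; "dq": joint speeds; "joint_torque": joint torques, N m; "tool_pos": TCP position; "orientation": TCP orientation; "force": force on the tool from outside, world axes, zero at the start; "wrist_torque": the same for the moment, N m; "opening": finger opening in m; "gripper_force": force on a finger pad.
Only numpy, scipy, OpenCV 4.12 (cv2) and the standard library are available. Lean on these libraries where they do the work, as an engineer would, in place of code of your own. Each camera call takes 0.05 s, during which the arm holds its last target. There are 200 camera calls.

## Working session

There is one attempt and no reset: what is moved stays moved. The work goes in short steps, Python scripts to look and compute and a tool call to move; the robot and the scene stay as the last step left them, time stands still between calls to the robot, and variables do not carry over. Pictures are saved under pics/ and viewed, at most 10 in all, crops included, and the job is handed in when it is done.

Besides the shell and the picture viewer there is one more tool, called after "Emit:" as name(argument=value, ...), one argument or row to a line, values as JSON. play_rows: Moves the arm, as the interface text tells. Its arguments: {"type":"object","properties":{"targets":{"type":"array"},"grip":{"type":"number"},"grip_force":{"type":"number"}},"required":["targets"]}

```bash
mkdir -p pics; python3 - <<'E'
from plant import read_state, eyes
import cv2, numpy as np
for n in("side","top"):
    c=eyes.read_camera(n); cv2.imwrite(f"pics/{n}0.png",cv2.resize(c["image"][:,:,::-1],(784,588),interpolation=cv2.INTER_CUBIC))
    np.save(f"{n}0.npy",c["image"])
    print(n,c["vfov"],c["cx"],c["cy"],np.round(c["cam_to_world"],4).tolist(),[k for k in c])
s=read_state();print(s["tool_pos"],s["orientation"],s["t"],s["force"],s["opening"])
E
```

```text
side 56.4716103059763 280.79253088162375 206.86552666489598 [[-0.8927, 0.2478, -0.3764, 0.1557], [-0.4503, -0.5213, 0.7249, 0.7105], [-0.0166, 0.8166, 0.577, 0.6448], [0.0, 0.0, 0.0, 1.0]] ['image', 'vfov', 'cx', 'cy', 'cam_to_world']
top 51.8919998977548 287.1669894754558 210.01578664944068 [[-0.0255, 0.9847, -0.1726, 0.3345], [-0.9997, -0.025, 0.0054, 0.0051], [0.001, 0.1727, 0.985, 1.237], [0.0, 0.0, 0.0, 1.0]] ['image', 'vfov', 'cx', 'cy', 'cam_to_world']
[ 0.17709638 -0.57273113  0.21769153] [-3.10471107e+00 -4.68885581e-01  1.67261885e-04] 0.1 [ 0.69938721 -0.10313331  0.88229914] 0.09297757604198349
```

View pics/side0.png

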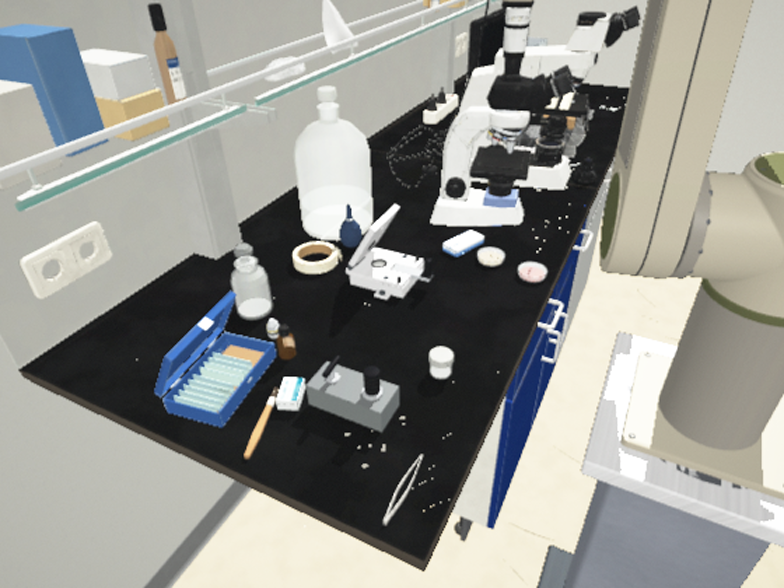

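View pics/top0.png

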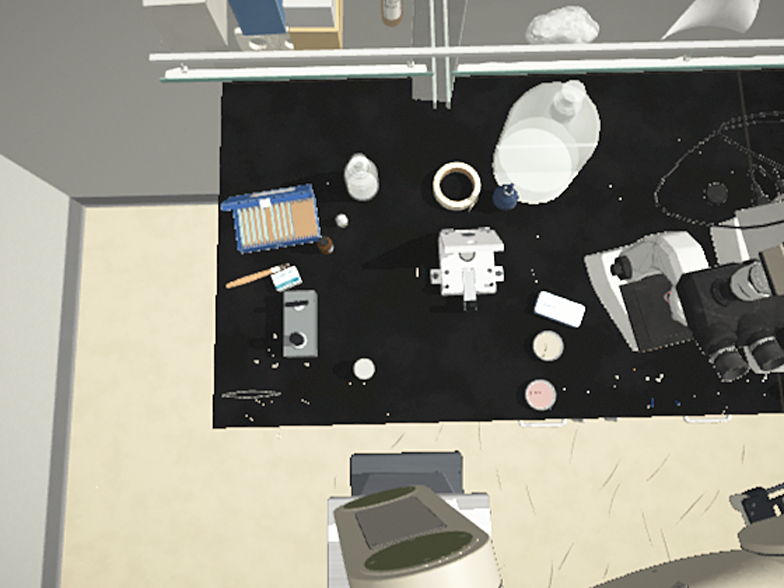

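Side view shows the jig (385,270) with its lid open and the stand (352,395), with the round knob at (372,380) and the T-pin at (330,370). In the top view the jig is at (468,270), its grip at about (470,302), and the stand at (300,325) with the knob nearer the robot.

```bash
cat > h.py <<'E'
import numpy as np, cv2
from plant import read_state, eyes
from scipy.spatial.transform import Rotation as R
def f(c): return 210/np.tan(np.radians(c["vfov"]/2))
def ray(c,u,v):
    M=c["cam_to_world"]; d=M[:3,:3]@np.array([(u-c["cx"])/f(c),-(v-c["cy"])/f(c),-1]); return M[:3,3],d/np.linalg.norm(d)
def onz(c,u,v,z):
    o,d=ray(c,u,v); return o+d*(z-o[2])/d[2]
def tri(c1,p1,c2,p2):
    A=np.zeros((3,3));b=np.zeros(3);L=[]
    for c,p in((c1,p1),(c2,p2)):
        o,d=ray(c,*p);P=np.eye(3)-np.outer(d,d);A+=P;b+=P@o;L.append((o,P))
    x=np.linalg.solve(A,b); return x,[round(1000*np.linalg.norm(P@(x-o)),1) for o,P in L]
def proj(c,X):
    M=c["cam_to_world"]; p=M[:3,:3].T@(np.array(X)-M[:3,3]); return c["cx"]+f(c)*p[0]/-p[2], c["cy"]-f(c)*p[1]/-p[2]
E
python3 - <<'E'
from h import *
S=np.load("side0.npy");T=np.load("top0.npy")
def cr(I,u,v,w=80,h=60): return cv2.resize(I[v:v+h,u:u+w,::-1],(400,300),interpolation=cv2.INTER_CUBIC)
# origins: top jig (300,157) top stand (190,202) side jig(240,145) side stand(212,250)
cv2.imwrite("pics/crop1.png",np.vstack([np.hstack([cr(T,295,160),cr(T,175,202)]),np.hstack([cr(S,240,145),cr(S,212,250)])]))
E
```

```text
(no output)
```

View pics/crop1.png

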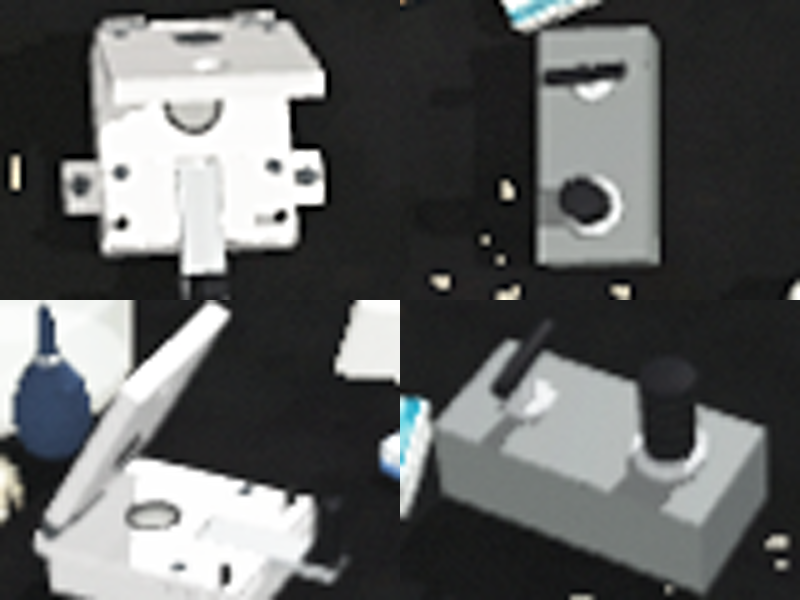

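The crop shows the T-pin at the far end of the stand. The knob pin's top is at about top px (212,241.5) and side px (265.5,265). The front edge of the jig and the bar are visible, but the grip is dark on black, so I'll stretch the contrast.

```bash
cat >> h.py <<'E'
def calib(n):
    import pickle,os
    p=n+".pkl"
    if not os.path.exists(p): 
        c=eyes.read_camera(n); pickle.dump(c,open(p,"wb"))
    return pickle.load(open(p,"rb"))
E
python3 - <<'E'
from h import *
np.set_printoptions(precision=4,suppress=True)
T=calib("top");S=calib("side")
tj=lambda x,y:(295+(x+.5)/5-.5,160+(y+.5)/5-.5)
ts=lambda x,y:(175+(x-400+.5)/5-.5,202+(y+.5)/5-.5)
ss=lambda x,y:(212+(x-400+.5)/5-.5,250+(y-300+.5)/5-.5)
sj=lambda x,y:(240+(x+.5)/5-.5,145+(y-300+.5)/5-.5)
print("knobtop",tri(T,ts(585,198),S,ss(668,375)),onz(T,*ts(585,198),.087),onz(S,*ss(668,375),.087))
print("stand corners z42",[onz(T,*ts(*p),.042)[:2] for p in((537,30),(657,30),(537,264),(657,264))])
print("front edge",[onz(T,*tj(*p),.030)[:2] for p in((104,253),(298,246))])
print("feet",[onz(T,*tj(*p),.012)[:2] for p in((66,189),(323,177))])
print("bar",[onz(T,*tj(*p),.030)[:2] for p in((198,160),(205,273))])
print("lid edge corners tri L?",[tri(T,tj(*a),S,sj(*b)) for a,b in(((325,70),(175,303)),((325,70),(230,310)))])
def cr(I,u,v,w=50,h=38):
    J=I[v:v+h,u:u+w,::-1].astype(float); J=255*np.clip(J/90,0,1)**.6
    return cv2.resize(J.astype(np.uint8),(400,304),interpolation=cv2.INTER_CUBIC)
cv2.imwrite("pics/crop2.png",np.hstack([cr(T["image"],312,190),cr(S["image"],280,175)]))
E
```

```text
knobtop (array([0.4574, 0.2034, 0.0839]), [np.float64(0.5), np.float64(0.5)]) [0.4567 0.2027 0.087 ] [0.4563 0.2063 0.087 ]
stand corners z42 [array([0.5569, 0.2379]), array([0.5552, 0.1704]), array([0.4256, 0.2367]), array([0.4239, 0.1705])]
front edge [array([ 0.5435, -0.0817]), array([ 0.5447, -0.192 ])]
feet [array([ 0.5848, -0.0623]), array([ 0.5881, -0.2116])]
bar [array([ 0.5961, -0.1374]), array([ 0.5306, -0.1385])]
lid edge corners tri L? [(array([ 0.6278, -0.1892,  0.1416]), [np.float64(10.0), np.float64(10.0)]), (array([ 0.613 , -0.1949,  0.1406]), [np.float64(5.9), np.float64(5.9)])]
```

View pics/crop2.png

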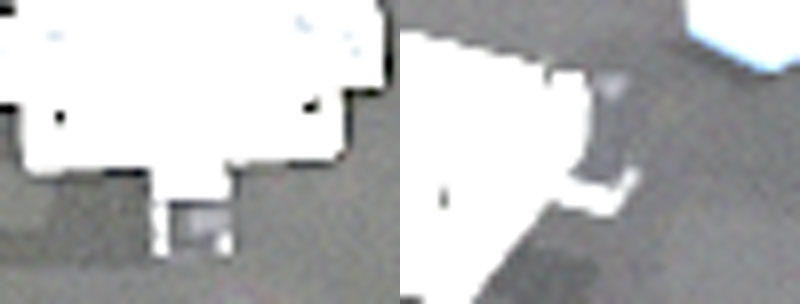

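```bash
cat >> h.py <<'E'
def shift(*targets,yaw=0.017):
    s=read_state(); r=R.from_rotvec(s["orientation"]); m=r.as_matrix()
    print("tcp",np.round(s["tool_pos"],4),"F",np.round(s["force"],1),"t",round(s["t"],2),"op",round(s["opening"],4),"tilt",np.round(m[:,2],4))
    yw=np.arctan2(m[1,0],m[0,0]); print("yaw",round(yw,4),"roll deg",round(np.degrees(yw-yaw),2))
    for t in targets: print(t,"->",np.round(100*(m.T@(np.array(t)-s["tool_pos"])),2))
E
python3 - <<'E'
from h import *
T=calib("top");S=calib("side")
a=(312+207/8-.4,190+218/8-.4);b=(280+213/8-.4,175+84/8-.4)
print(tri(T,a,S,b),onz(T,*a,.066),onz(S,*b,.066))
# bar end bottom edge centre z30/34 & pot
print(onz(T,312+192/8-.4,190+255/8-.4,.03))
shift((.37,-.137,.2),(.509,-.137,.12))
E
```

```text
(array([ 0.51657986, -0.13905385,  0.06700177]), [np.float64(0.5), np.float64(0.5)]) [ 0.51720123 -0.13902491  0.066     ] [ 0.5167153  -0.14060938  0.066     ]
[ 0.50972798 -0.13755305  0.03      ]
tcp [ 0.1771 -0.5729  0.218 ] F [-0.1  0.3  0. ] t 0.2 op 0.0931 tilt [-3.0e-04  1.1e-03 -1.0e+00]
yaw 0.2998 roll deg 16.2
(0.37, -0.137, 0.2) -> [ 31.3  -35.95   1.84]
(0.509, -0.137, 0.12) -> [ 44.58 -31.83   9.84]
```

Emit:
play_rows(
  targets=[31.3,-36,1.8,16.2,31.3,-36,1.8,16.2,31.3,-36,1.8,16.2,31.3,-36,1.8,16.2,31.3,-36,1.8,16.2,31.3,-36,1.8,16.2,31.3,-36,1.8,16.2,31.3,-36,1.8,16.2],
  grip=5,
)

```text
t: 0.87
tool_pos: [0.312, -0.2667, 0.2059]
orientation: [3.141, 0.026, 0.0]
force: [1.2, 0.3, -0.7]
opening: 0.0505
gripper_force: 0.0
```

Emit:
play_rows(
  targets=[0,0,0,0],
)

```text
t: 0.95
tool_pos: [0.3141, -0.2627, 0.2057]
orientation: [-3.139, -0.036, -0.002]
force: [-1.3, -0.1, 0.0]
opening: 0.0504
gripper_force: 0.0
```

```bash
python3 - <<'E'
from h import *
shift((.37,-.138,.2),(.516,-.138,.12),(.516,-.138,.038))
E
```

```text
tcp [ 0.3141 -0.2627  0.2057] F [-1.3 -0.1  0. ] t 0.95 op 0.0504 tilt [ 0.0012  0.0026 -1.    ]
yaw 0.0228 roll deg 0.33
(0.37, -0.138, 0.2) -> [  5.87 -12.34   0.61]
(0.516, -0.138, 0.12) -> [ 20.46 -11.99   8.62]
(0.516, -0.138, 0.038) -> [ 20.45 -11.96  16.82]
```

Emit:
play_rows(
  targets=[6,-12.2,1,0.3,6,-12.2,1,0.3,6,-12.2,1,0.3,6,-12.2,1,0.3,20.4,-12,8.6,0.3,20.4,-12,8.6,0.3,20.4,-12,8.6,0.3,20.4,-12,8.6,0.3],
)

```text
t: 1.62
tool_pos: [0.5156, -0.1448, 0.119]
orientation: [3.141, 0.019, 0.001]
force: [-0.5, -0.6, 0.7]
opening: 0.0502
gripper_force: 0.0
```

Emit:
play_rows(
  targets=[0,0,0,0,0,0,0,0],
)

```text
t: 1.78
tool_pos: [0.5125, -0.1442, 0.1163]
orientation: [-3.139, -0.02, 0.011]
force: [-0.5, 0.1, -0.3]
opening: 0.0502
gripper_force: 0.0
```

```bash
python3 - <<'E'
from h import *
shift((.516,-.138,.12),(.516,-.138,.037))
t=eyes.read_camera("top");s=eyes.read_camera("side")
def cr(I,u,v,w=100,h=75):
    J=I[v:v+h,u:u+w,::-1].astype(float); J=255*np.clip(J/150,0,1)**.6
    return cv2.resize(J.astype(np.uint8),(400,300),interpolation=cv2.INTER_CUBIC)
cv2.imwrite("pics/a.png",np.hstack([cr(t["image"],290,155),cr(s["image"],250,140)]))
for n,c in(("T",t),("S",s)): print(n,proj(c,(.516,-.138,.066)),proj(c,read_state()["tool_pos"]))
E
```

```text
tcp [ 0.5125 -0.1442  0.1163] F [-0.5  0.1 -0.3] t 1.78 op 0.0502 tilt [-0.007   0.0026 -1.    ]
yaw 0.013 roll deg -0.23
(0.516, -0.138, 0.12) -> [ 0.35 -0.62 -0.37]
(0.516, -0.138, 0.037) -> [ 0.41 -0.6   7.93]
T (np.float64(337.12219519999434), np.float64(217.29115741392604)) (np.float64(342.34251892207374), np.float64(214.98267978813467))
S (np.float64(306.0822135764836), np.float64(185.61101425289345)) (np.float64(308.4879882468071), np.float64(167.48687541834514))
```

View pics/a.png

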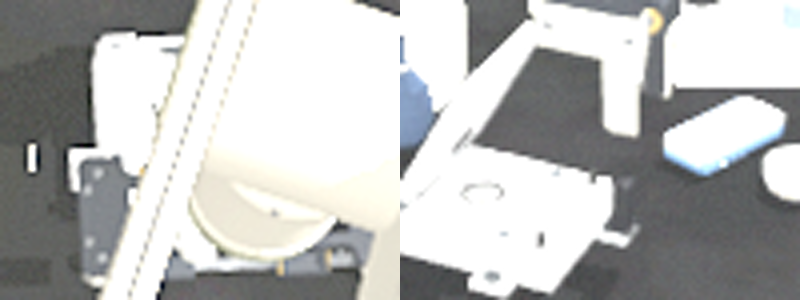

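Side view: the fingertips straddle (638,116) in the crop, which matches the TCP projection. The slide grip's top is at (625,185), where I predicted it. Descending.

Emit:
play_rows(
  targets=[0.4,-0.6,0,0,0.4,-0.6,3,0,0.4,-0.6,6,0,0.4,-0.6,7.9,0,0.4,-0.6,7.9,0,0.4,-0.6,7.9,0],
)

```text
t: 2.38
tool_pos: [0.5173, -0.139, 0.0422]
orientation: [3.141, 0.018, 0.001]
force: [0.4, 0.2, 1.0]
opening: 0.0499
gripper_force: 0.0
```

Emit:
play_rows(
  targets=[0,0,0,0,0,0,0,0,0,0,0,0,0,0,0,0,0,0,0,0,0,0,0,0],
  grip=0.8,
  grip_force=25,
)

```text
t: 2.88
tool_pos: [0.5182, -0.136, 0.042]
orientation: [-3.136, -0.018, -0.001]
force: [-1.1, 14.9, 11.4]
opening: 0.0157
gripper_force: 25.0
```

```bash
python3 - <<'E'
from h import *
shift((.516,-.138,.037),(.476,-.1387,.037))
E
```

```text
tcp [ 0.5182 -0.136   0.042 ] F [-1.1 14.9 11.4] t 2.88 op 0.0157 tilt [ 8.0e-04  5.4e-03 -1.0e+00]
yaw 0.0117 roll deg -0.3
(0.516, -0.138, 0.037) -> [-0.23  0.2   0.49]
(0.476, -0.1387, 0.037) -> [-4.23  0.23  0.49]
```

Emit:
play_rows(
  targets=[0,-0.3,-0.2,0,0,-0.3,-0.2,0,-1,-0.3,-0.2,0,-2,-0.3,-0.2,0,-2.5,-0.3,-0.2,0,-2.5,-0.3,-0.2,0],
)

```text
t: 3.38
tool_pos: [0.4911, -0.1362, 0.0423]
orientation: [-3.141, -0.018, 0.003]
force: [-2.6, -1.4, -8.4]
opening: 0.0155
gripper_force: 25.0
```

Emit:
play_rows(
  targets=[-0.5,0,0,0,-0.5,0,0,0,-0.5,0,0,0],
)

```text
t: 3.63
tool_pos: [0.4865, -0.1363, 0.0423]
orientation: [-3.141, -0.018, 0.003]
force: [-1.8, -2.8, -10.9]
opening: 0.0159
gripper_force: 25.0
```

Emit:
play_rows(
  targets=[-0.3,0,0.15,0,-0.3,0,0.15,0,-0.3,0,0.15,0],
)

```text
t: 3.88
tool_pos: [0.4859, -0.1363, 0.0422]
orientation: [3.141, 0.019, 0.004]
force: [4.2, 1.4, -9.2]
opening: 0.0156
gripper_force: 25.0
```

Emit:
play_rows(
  targets=[-0.3,0,0,0,-0.3,0,0,0,-0.3,0,0,0],
)

```text
t: 4.13
tool_pos: [0.4851, -0.1364, 0.0425]
orientation: [3.141, 0.019, 0.012]
force: [15.7, 1.6, -18.2]
opening: 0.0161
gripper_force: 25.0
```

Emit:
play_rows(
  targets=[0.3,0,0.2,0,0.3,0,0.2,0],
)

```text
t: 4.3
tool_pos: [0.4876, -0.1364, 0.0422]
orientation: [3.141, 0.019, 0.008]
force: [2.2, 4.4, 5.5]
opening: 0.016
gripper_force: 25.0
```

Emit:
play_rows(
  targets=[0,0,0,0,0,0,0,0,0,0,0,0,0,0,0,0],
  grip=5,
)

```text
t: 4.63
tool_pos: [0.4847, -0.1366, 0.0398]
orientation: [3.141, 0.018, 0.0]
force: [0.3, 0.3, -0.4]
opening: 0.0379
gripper_force: 0.0
```

Emit:
play_rows(
  targets=[0,0,-4,0,0,0,-8,0,0,0,-12,0,0,0,-16,0,0,0,-20,0,0,0,-20,0,0,0,-20,0,0,0,-20,0],
)

```text
t: 5.3
tool_pos: [0.4845, -0.1365, 0.2392]
orientation: [3.142, 0.018, -0.0]
force: [-0.3, 0.3, -1.1]
opening: 0.0499
gripper_force: 0.0
```

```bash
python3 - <<'E'
from h import *
t=eyes.read_camera("top");s=eyes.read_camera("side")
def cr(I,u,v,w=60,h=45):
    J=I[v:v+h,u:u+w,::-1].astype(float); J=255*np.clip(J/150,0,1)**.6
    return cv2.resize(J.astype(np.uint8),(400,300),interpolation=cv2.INTER_CUBIC)
cv2.imwrite("pics/b.png",np.hstack([cr(t["image"],305,180),cr(s["image"],240,142,90,68)]))
# rows: behind lid
H=np.array([.666,-.136,.036]); r=.112
th=[1.35,1.2,1.05,.9,.75,.6,.45,.3,.2,.1,.05]
P=[tuple(np.round([H[0]-r*np.cos(a)+.006*np.sin(a)+.007,-.136,H[2]+r*np.sin(a)+.006*np.cos(a)],4)) for a in th]
shift((.66,-.136,.24),(.68,-.136,.17),*P)
for z in(.066,): print(proj(s,(.481,-.138,.066)),proj(s,(.484,-.138,.066)))
E
```

```text
tcp [ 0.4836 -0.1361  0.2375] F [-0.1  0.7 -0.6] t 5.4 op 0.05 tilt [-0.0032  0.0012 -1.    ]
yaw 0.0117 roll deg -0.3
(0.66, -0.136, 0.24) -> [17.64  0.2  -0.31]
(0.68, -0.136, 0.17) -> [19.66  0.23  6.69]
(np.float64(0.6543), np.float64(-0.136), np.float64(0.1466)) -> [17.1   0.2   9.03]
(np.float64(0.638), np.float64(-0.136), np.float64(0.1426)) -> [15.47  0.18  9.44]
(np.float64(0.6225), np.float64(-0.136), np.float64(0.1361)) -> [13.92  0.17 10.09]
(np.float64(0.6081), np.float64(-0.136), np.float64(0.1275)) -> [12.49  0.15 10.96]
(np.float64(0.5951), np.float64(-0.136), np.float64(0.1167)) -> [11.19  0.14 12.04]
(np.float64(0.584), np.float64(-0.136), np.float64(0.1042)) -> [10.08  0.12 13.3 ]
(np.float64(0.5748), np.float64(-0.136), np.float64(0.0901)) -> [ 9.17  0.12 14.71]
(np.float64(0.5678), np.float64(-0.136), np.float64(0.0748)) -> [ 8.47  0.11 16.24]
(np.float64(0.5644), np.float64(-0.136), np.float64(0.0641)) -> [ 8.14  0.11 17.31]
(np.float64(0.5622), np.float64(-0.136), np.float64(0.0532)) -> [ 7.92  0.11 18.4 ]
(np.float64(0.5614), np.float64(-0.136), np.float64(0.0476)) -> [ 7.84  0.1  18.96]
(np.float64(317.79698969497747), np.float64(188.5146771025475)) (np.float64(316.7815893406598), np.float64(188.2629966387866))
```

View pics/b.png

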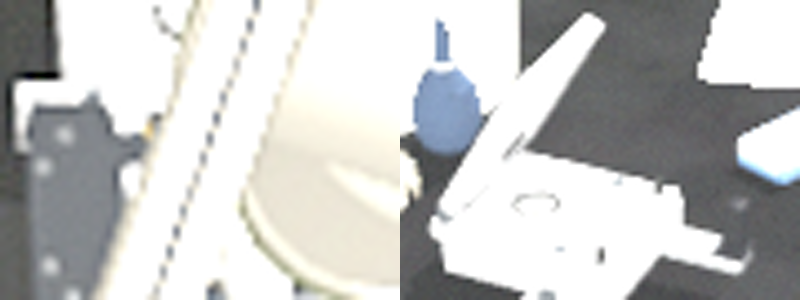

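The slide grip's top is at side px (316,188), which puts it at x≈.484, pulled out to the stop. The lid is still open. Next I go behind the lid with closed fingers and sweep it down.

Emit:
play_rows(
  targets=[4,0.1,-1,0,8,0.2,-1,0,12,0.2,-1,0,16,0.2,-1,0,17.8,0.2,0,0,17.8,0.2,4,0,17.8,0.2,7,0,17.4,0.2,9,0],
  grip=0,
)

```text
t: 6.07
tool_pos: [0.6562, -0.1354, 0.1424]
orientation: [-3.139, -0.019, 0.013]
force: [-0.6, 0.1, -0.4]
opening: 0.0022
gripper_force: 0.0
```

Emit:
play_rows(
  targets=[0,0,0,0,0,0,0,0],
)

```text
t: 6.23
tool_pos: [0.6565, -0.1357, 0.1463]
orientation: [-3.14, -0.019, 0.01]
force: [-0.2, 0.3, 1.0]
opening: 0.0005
gripper_force: 0.0
```

```bash
python3 - <<'E'
from h import *
H=np.array([.667,-.136,.036]); r=.112
P=[tuple(map(float,np.round([H[0]-r*np.cos(a)+.006*np.sin(a)+.007,-.136,H[2]+r*np.sin(a)+.006*np.cos(a)],4))) for a in (1.3,1.2,1.1,1,.9,.8,.7,.6,.5,.4,.3,.2,.1,.05)]
shift(*P)
E
```

```text
tcp [ 0.6565 -0.1357  0.1463] F [-0.2  0.3  1. ] t 6.23 op 0.0005 tilt [-0.0061  0.0018 -1.    ]
yaw 0.0118 roll deg -0.3
(0.6498, -0.136, 0.1455) -> [-0.67  0.02  0.08]
(0.639, -0.136, 0.1426) -> [-1.75  0.01  0.38]
(0.6285, -0.136, 0.1385) -> [-2.79 -0.01  0.79]
(0.6185, -0.136, 0.1335) -> [-3.79 -0.02  1.3 ]
(0.6091, -0.136, 0.1275) -> [-4.73 -0.03  1.9 ]
(0.6003, -0.136, 0.1205) -> [-5.6  -0.04  2.61]
(0.5922, -0.136, 0.1127) -> [-6.41 -0.04  3.39]
(0.585, -0.136, 0.1042) -> [-7.12 -0.05  4.25]
(0.5786, -0.136, 0.095) -> [-7.76 -0.06  5.17]
(0.5732, -0.136, 0.0851) -> [-8.29 -0.06  6.17]
(0.5688, -0.136, 0.0748) -> [-8.72 -0.06  7.2 ]
(0.5654, -0.136, 0.0641) -> [-9.06 -0.07  8.27]
(0.5632, -0.136, 0.0532) -> [-9.27 -0.07  9.36]
(0.5624, -0.136, 0.0476) -> [-9.35 -0.07  9.92]
```

Emit:
play_rows(
  targets=[-0.7,0,0.1,0,-1.8,0,0.4,0,-2.8,0,0.8,0,-3.8,0,1.3,0,-4.7,0,1.9,0,-5.6,0,2.6,0,-6.4,0,3.4,0,-7.1,0,4.3,0],
)

```text
t: 6.9
tool_pos: [0.589, -0.138, 0.1101]
orientation: [3.14, 0.018, 0.009]
force: [-0.1, 0.1, 1.0]
opening: 0.0001
gripper_force: 0.5
```

Emit:
play_rows(
  targets=[0,0,0,0],
)

```text
t: 6.98
tool_pos: [0.587, -0.1375, 0.1075]
orientation: [3.141, 0.018, 0.002]
force: [0.5, 0.4, -0.1]
opening: 0.0004
gripper_force: 0.0
```

```bash
python3 - <<'E'
from h import *
H=np.array([.667,-.136,.036]); r=.112
P=[tuple(map(float,np.round([H[0]-r*np.cos(a)+.006*np.sin(a)+.007,-.136,H[2]+r*np.sin(a)+.006*np.cos(a)],4))) for a in (.6,.5,.4,.3,.2,.1,.05,0)]
shift(*P)
s=eyes.read_camera("side")
cv2.imwrite("pics/c.png",cv2.resize(s["image"][130:220,230:350,::-1],(640,480),interpolation=cv2.INTER_CUBIC))
E
```

```text
tcp [ 0.587  -0.1375  0.1075] F [ 0.5  0.4 -0.1] t 6.98 op 0.0004 tilt [ 1.1e-03 -6.0e-04 -1.0e+00]
yaw 0.0115 roll deg -0.31
(0.585, -0.136, 0.1042) -> [-0.2  -0.15  0.33]
(0.5786, -0.136, 0.095) -> [-0.84 -0.16  1.25]
(0.5732, -0.136, 0.0851) -> [-1.38 -0.17  2.24]
(0.5688, -0.136, 0.0748) -> [-1.82 -0.17  3.27]
(0.5654, -0.136, 0.0641) -> [-2.16 -0.18  4.34]
(0.5632, -0.136, 0.0532) -> [-2.39 -0.18  5.43]
(0.5624, -0.136, 0.0476) -> [-2.47 -0.18  5.99]
(0.562, -0.136, 0.042) -> [-2.51 -0.18  6.55]
```

View pics/c.png

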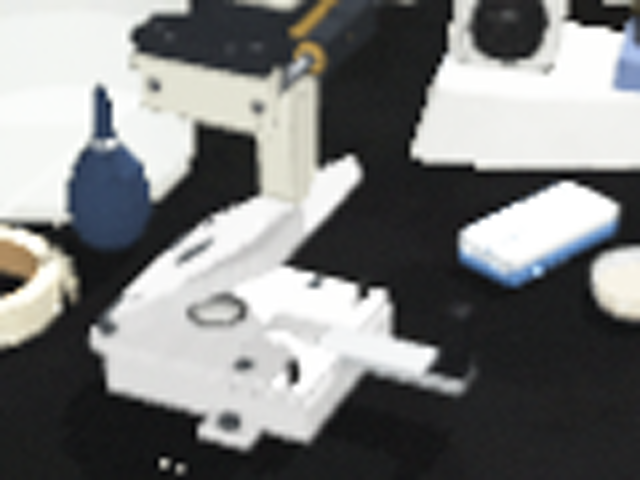

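The closed fingertips at (285,195) rest on the lid's outer face, and the lid is swinging down to about 0.6 rad. I'll continue the arc.

Emit:
play_rows(
  targets=[-0.2,-0.1,0.3,0,-0.8,-0.1,1.2,0,-1.4,-0.1,2.2,0,-1.8,-0.1,3.3,0,-2.2,-0.1,4.3,0,-2.4,-0.1,5.4,0,-2.5,-0.1,5.9,0,-2.5,-0.1,5.9,0],
)

```text
t: 7.7
tool_pos: [0.5616, -0.1362, 0.0459]
orientation: [-3.141, -0.018, 0.003]
force: [-0.8, 0.9, 2.0]
opening: 0.0006
gripper_force: 1.2
```

Emit:
play_rows(
  targets=[0,0,0.3,0,0,0,0.3,0,0,0,0.3,0],
)

```text
t: 7.95
tool_pos: [0.5623, -0.1364, 0.0446]
orientation: [-3.141, -0.019, 0.002]
force: [-2.4, 0.5, 3.3]
opening: 0.0005
gripper_force: 1.7
```

Emit:
play_rows(
  targets=[0,0,0.3,0,0,0,0.3,0,0,0,0.3,0],
)

```text
t: 8.2
tool_pos: [0.5627, -0.1366, 0.0423]
orientation: [3.141, 0.019, -0.0]
force: [-5.0, 0.2, 7.5]
opening: 0.0003
gripper_force: 3.6
```

Emit:
play_rows(
  targets=[0,0,0.2,0,0,0,0.2,0,0,0,0.2,0],
)

```text
t: 8.45
tool_pos: [0.5628, -0.1366, 0.042]
orientation: [3.141, 0.019, -0.0]
force: [-11.1, 2.9, 22.8]
opening: 0.0005
gripper_force: 10.9
```

Fully pressed: z = 42 mm and the force is rising steeply. Now lift and go towards the stand.

Emit:
play_rows(
  targets=[0,0,-1,0,0,0,-5,0,0,0,-9,0,0,0,-13,0,0,0,-13,0,0,0,-13,0],
)

```text
t: 8.95
tool_pos: [0.5652, -0.1373, 0.1737]
orientation: [3.139, 0.019, 0.011]
force: [-0.4, 0.0, -0.4]
opening: 0.0002
gripper_force: 0.0
```

```bash
python3 - <<'E'
from h import *
shift((.456,.204,.2),(.456,.204,.13))
E
```

```text
tcp [ 0.5652 -0.1373  0.1737] F [-0.4  0.  -0.4] t 8.95 op 0.0002 tilt [ 0.0073 -0.0024 -1.    ]
yaw 0.0119 roll deg -0.29
(0.456, 0.204, 0.2) -> [-10.49 -34.25  -2.79]
(0.456, 0.204, 0.13) -> [-10.55 -34.27   4.21]
```

Emit:
play_rows(
  targets=[-10.5,-34.2,-2.5,0,-10.5,-34.2,-2.5,0,-10.5,-34.2,-2.5,0,-10.5,-34.2,-2.5,0,-10.5,-34.2,-2.5,0,-10.5,-34.2,-2.5,0,-10.5,-34.2,-2.5,0,-10.5,-34.2,-2.5,0],
  grip=5.5,
)

```text
t: 9.62
tool_pos: [0.4594, 0.1817, 0.1911]
orientation: [3.141, 0.018, -0.004]
force: [1.7, 0.4, -0.3]
opening: 0.0493
gripper_force: 0.0
```

Emit:
play_rows(
  targets=[0,0,0,0,0,0,0,0],
)

```text
t: 9.78
tool_pos: [0.4598, 0.182, 0.1913]
orientation: [3.141, 0.026, -0.003]
force: [0.7, 0.1, -0.3]
opening: 0.0546
gripper_force: 0.0
```

```bash
python3 - <<'E'
from h import *
shift((.456,.204,.2),(.456,.204,.12),(.456,.204,.05))
t=eyes.read_camera("top");s=eyes.read_camera("side")
np.save("top1.npy",t["image"]);np.save("side1.npy",s["image"])
def cr(I,u,v,w=80,h=60): return cv2.resize(I[v:v+h,u:u+w,::-1],(400,300),interpolation=cv2.INTER_CUBIC)
cv2.imwrite("pics/d.png",np.vstack([np.hstack([cr(t["image"],295,160),cr(t["image"],175,202)]),np.hstack([cr(s["image"],240,145),cr(s["image"],212,245)])]))
E
```

```text
tcp [0.4598 0.182  0.1913] F [ 0.7  0.1 -0.3] t 9.78 op 0.0546 tilt [-2.e-03 -5.e-04 -1.e+00]
yaw 0.0166 roll deg -0.02
(0.456, 0.204, 0.2) -> [-0.35 -2.2  -0.87]
(0.456, 0.204, 0.12) -> [-0.33 -2.21  7.13]
(0.456, 0.204, 0.05) -> [-0.32 -2.21 14.13]
```

View pics/d.png

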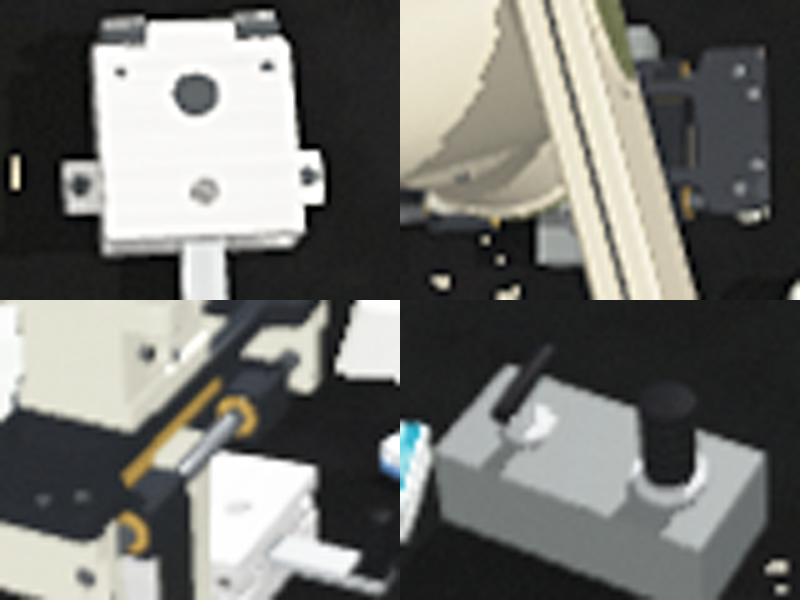

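The lid is down on its buffers. The pin hole is at top crop (204,190), the bar is pulled out, and the stand is undisturbed.

```bash
python3 - <<'E'
from h import *
np.set_printoptions(precision=4,suppress=True)
T=calib("top");g=np.load("top1.npy").mean(2)[160:220,295:375]
x0,y0=40,37; w=g[y0-5:y0+7,x0-6:x0+7]; print(w.astype(int)); k=np.clip(225-w,0,None); k[k<12]=0
yy,xx=np.mgrid[0:w.shape[0],0:w.shape[1]]
u=295+x0-6+(k*xx).sum()/k.sum();v=160+y0-5+(k*yy).sum()/k.sum()
print(u,v,onz(T,u,v,.048),onz(T,u,v,.042))
tj=lambda x,y:(295+(x+.5)/5-.5,160+(y+.5)/5-.5)
print("lid sides",[onz(T,*tj(*p),.044)[:2] for p in((95,100),(296,100),(104,235),(304,230))])
print("bar",[onz(T,*tj(*p),.030)[:2] for p in((182,265),(227,265))])
E
```

```text
[[249 249 249 249 249 249 249 249 249 249 249 248 248]
 [247 247 247 247 247 247 247 247 247 246 246 246 246]
 [246 246 246 246 247 249 248 248 248 248 246 246 245]
 [247 247 248 249 250 240 218 219 233 247 249 247 246]
 [248 248 250 251 237 202 159 154 168 230 253 249 248]
 [249 249 252 253 197 176 184 185 158 197 253 250 248]
 [248 248 252 248 149 150 159 180 177 187 246 249 247]
 [247 247 250 245 183 167 149 148 175 217 249 248 247]
 [248 248 249 250 243 222 185 169 215 246 251 249 248]
 [249 249 249 250 251 248 240 236 246 252 249 248 248]
 [248 248 248 248 248 249 250 250 248 247 246 246 246]
 [246 246 246 246 246 245 245 245 246 245 245 245 245]]
335.35475862068967 197.84275862068966 [ 0.5742 -0.1378  0.048 ] [ 0.5754 -0.1385  0.042 ]
lid sides [array([ 0.6294, -0.0788]), array([ 0.6265, -0.193 ]), array([ 0.5513, -0.081 ]), array([ 0.5514, -0.1936])]
bar [array([ 0.5355, -0.1257]), array([ 0.5348, -0.1512])]
```

Emit:
play_rows(
  targets=[-0.3,-2.3,3,0,-0.3,-2.3,7,0,-0.3,-2.3,7,0,-0.3,-2.3,7,0],
)

```text
t: 10.22
tool_pos: [0.4561, 0.2009, 0.1202]
orientation: [3.139, 0.015, -0.01]
force: [0.4, -0.8, 0.1]
opening: 0.055
gripper_force: 0.0
```

```bash
python3 - <<'E'
from h import *
shift((.456,.205,.052))
E
```

```text
tcp [0.4561 0.2009 0.1202] F [ 0.4 -0.8  0.1] t 10.22 op 0.055 tilt [-0.0064 -0.0025 -1.    ]
yaw 0.0098 roll deg -0.41
(0.456, 0.205, 0.052) -> [ 0.04 -0.43  6.81]
```

Emit:
play_rows(
  targets=[0,-0.4,0,0,0,-0.4,3,0,0,-0.4,6,0,0,-0.4,6.8,0,0,-0.4,6.8,0,0,-0.4,6.8,0],
)

```text
t: 10.72
tool_pos: [0.4591, 0.2072, 0.0567]
orientation: [-3.141, -0.017, -0.002]
force: [0.8, -0.6, 0.4]
opening: 0.0553
gripper_force: 0.0
```

Emit:
play_rows(
  targets=[0,0,0,0,0,0,0,0,0,0,0,0,0,0,0,0,0,0,0,0,0,0,0,0],
  grip=1.6,
  grip_force=30,
)

```text
t: 11.22
tool_pos: [0.4583, 0.2074, 0.0553]
orientation: [-3.141, -0.019, -0.001]
force: [0.4, 0.0, 3.1]
opening: 0.0236
gripper_force: 30.0
```

Emit:
play_rows(
  targets=[0,0,-2,0,0,0,-5,0,0,0,-8,0,0,0,-10,0,0,0,-10,0,0,0,-10,0],
)

```text
t: 11.72
tool_pos: [0.4588, 0.2075, 0.156]
orientation: [-3.141, -0.019, -0.004]
force: [0.7, -0.6, -1.6]
opening: 0.0236
gripper_force: 30.0
```

```bash
python3 - <<'E'
from h import *
shift((.575,-.136,.155))
E
```

```text
tcp [0.4588 0.2075 0.156 ] F [ 0.7 -0.6 -1.6] t 11.72 op 0.0236 tilt [ 2.7e-03  9.0e-04 -1.0e+00]
yaw 0.0119 roll deg -0.29
(0.575, -0.136, 0.155) -> [11.2  34.48  0.1 ]
```

Emit:
play_rows(
  targets=[1.3,4,0,0,2.6,8,0,0,3.9,12,0,0,5.2,16,0,0,6.5,20,0,0,7.8,24,0,0,9.1,28,0,0,10.3,32,0,0],
)

```text
t: 12.38
tool_pos: [0.5628, -0.1106, 0.1522]
orientation: [-3.14, -0.018, 0.005]
force: [0.5, 0.4, 0.0]
opening: 0.0234
gripper_force: 30.0
```

Emit:
play_rows(
  targets=[0.9,2.5,0,0,0.9,2.5,0,0,0.9,2.5,0,0,0.9,2.5,0,0],
)

```text
t: 12.72
tool_pos: [0.5719, -0.1331, 0.1527]
orientation: [-3.14, -0.018, 0.005]
force: [0.1, 0.2, -1.3]
opening: 0.0236
gripper_force: 30.0
```

```bash
python3 - <<'E'
from h import *
shift((.575,-.136,.155),(.575,-.136,.11))
s=eyes.read_camera("side");np.save("side2.npy",s["image"])
tp=read_state()["tool_pos"]; print("pred tip",proj(s,tp-[.0015,0,.049]),"hole",proj(s,(.574,-.136,.048)),"collar",proj(s,tp-[0.0015,0,.013]))
cv2.imwrite("pics/e.png",cv2.resize(s["image"][130:205,250:350,::-1],(800,600),interpolation=cv2.INTER_CUBIC))
E
```

```text
tcp [ 0.5719 -0.1331  0.1527] F [ 0.1  0.2 -1.3] t 12.72 op 0.0236 tilt [-0.0033  0.0015 -1.    ]
yaw 0.0114 roll deg -0.32
(0.575, -0.136, 0.155) -> [ 0.3   0.3  -0.23]
(0.575, -0.136, 0.11) -> [0.32 0.3  4.27]
pred tip (np.float64(287.4259261081804), np.float64(170.32954441345237)) hole (np.float64(287.02065729394474), np.float64(186.67807875803015)) collar (np.float64(287.33465285997283), np.float64(158.75129963396947))
```

View pics/e.png

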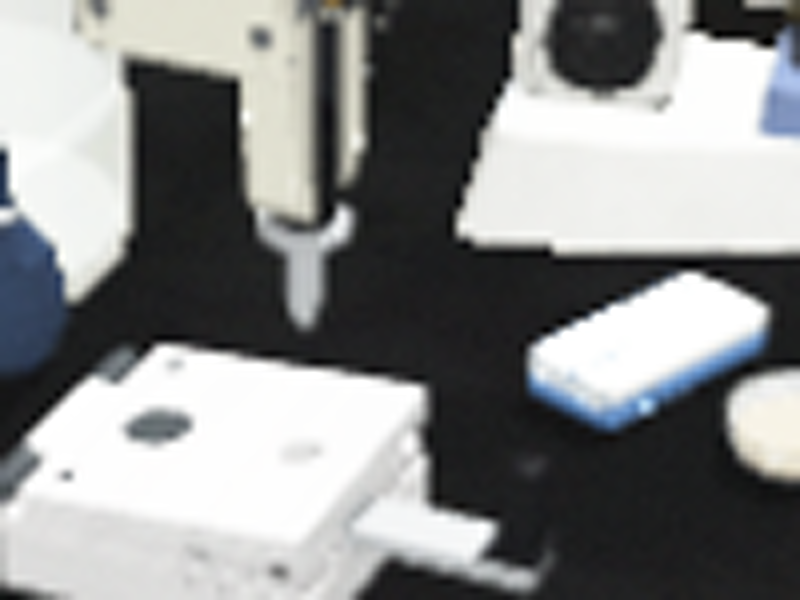

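The pin tip is at side px (287.6,170.5), as predicted, and the lid hole is at (287.0,186), also close to the prediction. I'll centre over it and go down in steps.

Emit:
play_rows(
  targets=[0.3,0.3,0,0,0.3,0.3,1.5,0,0.3,0.3,3,0,0.3,0.3,4.5,0,0.3,0.3,4.8,0,0.3,0.3,4.8,0],
)

```text
t: 13.27
tool_pos: [0.5751, -0.1355, 0.1054]
orientation: [-3.141, -0.021, 0.004]
force: [-0.4, 0.3, -1.4]
opening: 0.0234
gripper_force: 30.0
```

```bash
python3 - <<'E'
from h import *
s=eyes.read_camera("side")
shift((.5755,-.136,.08))
E
```

```text
tcp [ 0.576  -0.1359  0.1067] F [ 0.   0.4 -0.7] t 13.32 op 0.0237 tilt [-8.e-04  3.e-04 -1.e+00]
yaw 0.0129 roll deg -0.23
(0.5755, -0.136, 0.08) -> [-0.04  0.01  2.67]
```

Emit:
play_rows(
  targets=[0,0,0.6,0,0,0,1.2,0,0,0,1.8,0,0,0,2.4,0,0,0,2.7,0,0,0,2.7,0],
)

```text
t: 13.82
tool_pos: [0.5754, -0.1365, 0.0785]
orientation: [-3.141, -0.018, 0.003]
force: [-0.8, 0.4, -1.4]
opening: 0.0237
gripper_force: 30.0
```

Emit:
play_rows(
  targets=[0,0,0.4,0,0,0,0.8,0,0,0,1.2,0,0,0,1.2,0],
)

```text
t: 14.15
tool_pos: [0.5757, -0.1366, 0.0667]
orientation: [-3.141, -0.019, 0.002]
force: [0.1, 0.2, -1.7]
opening: 0.0234
gripper_force: 30.0
```

Emit:
play_rows(
  targets=[0,0,0.3,0,0,0,0.6,0,0,0,0.9,0,0,0,0.9,0,0,0,0.9,0],
)

```text
t: 14.57
tool_pos: [0.576, -0.1362, 0.0587]
orientation: [-3.141, -0.019, 0.001]
force: [-2.1, 4.1, 2.4]
opening: 0.0236
gripper_force: 30.0
```

Emit:
play_rows(
  targets=[0,0,0.2,0,0,0,0.3,0,0,0,0.3,0,0,0,0.3,0],
)

```text
t: 14.9
tool_pos: [0.576, -0.1362, 0.0564]
orientation: [-3.141, -0.019, 0.001]
force: [-5.1, 5.2, 8.0]
opening: 0.0234
gripper_force: 30.0
```

Emit:
play_rows(
  targets=[-0.05,-0.05,0.1,0,-0.05,-0.05,0.2,0,-0.05,-0.05,0.3,0,-0.05,-0.05,0.3,0],
  grip_force=50,
)

```text
t: 15.23
tool_pos: [0.5759, -0.1362, 0.0553]
orientation: [3.142, 0.019, 0.0]
force: [-12.1, 5.6, 21.1]
opening: 0.0228
gripper_force: 50.0
```

Emit:
play_rows(
  targets=[0,0,0.1,0,0,0,0.1,0,0,0,0.1,0,0,0,0.1,0],
)

```text
t: 15.57
tool_pos: [0.576, -0.1362, 0.0553]
orientation: [3.141, 0.019, 0.001]
force: [-15.7, 6.4, 29.3]
opening: 0.0236
gripper_force: 50.0
```

```bash
python3 - <<'E'
from h import *
s=eyes.read_camera("side")
cv2.imwrite("pics/f.png",cv2.resize(s["image"][140:215,240:340,::-1],(800,600),interpolation=cv2.INTER_CUBIC))
shift()
E
```

```text
tcp [ 0.576  -0.1362  0.0553] F [-15.2   6.1  28.8] t 15.62 op 0.0231 tilt [ 5.e-04 -1.e-04 -1.e+00]
yaw 0.012 roll deg -0.29
```

View pics/f.png

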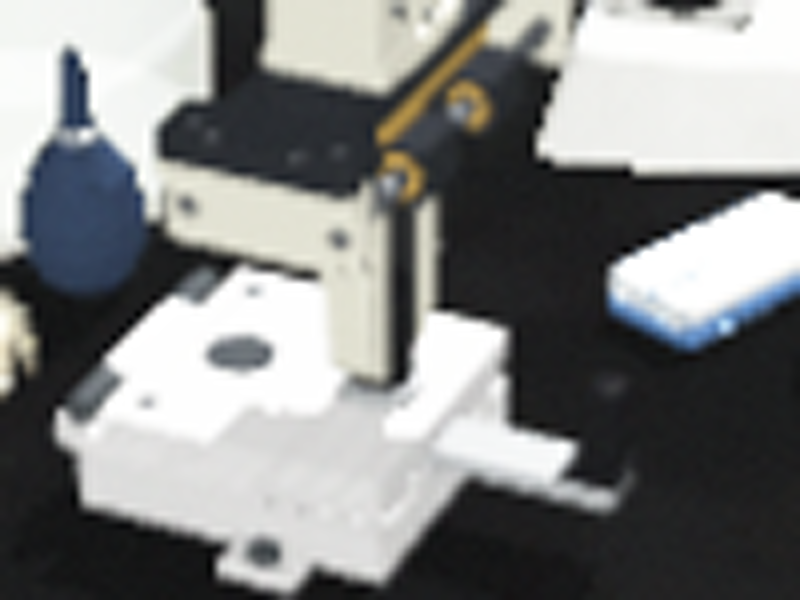

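The lid lies flat on the base, the collar is pressed on it below the fingers at (375,385), and the slide is still out, with its grip top at (610,385). Handing in.

```bash
python3 -c "
from plant import workorder
print(workorder.close_job())"
```

```text
the job is handed in; nothing more can be done
None
```

I pulled the slide out to its end stop, pressed the lid shut and seated the knob pin; the job is handed in with the arm still gripping the knob and pushing down at about 29 N, holding the lid shut (no verdict was returned).

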